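# Close up the draining sauce dishes with a bench squeegee

### The job

Make room on the drainboard for the next load: with the yellow squeegee held in the gripper, push the four sauce dishes together up to the blue back rim and press the row gently but firmly home for a moment, so that every dish sits square and flush against the rim. The rim is only clipped on, so do not ram it, and keep the gripper itself off the clean dishes. Then stand the squeegee back on the table, off the drainboard, and leave the other things where they are.

Things in the scene. Friction and masses are not known exactly. Their poses are not given: they have to be found in the camera images.
- squeegee: Yellow bench squeegee, about 340 g, upright on the table; head 300 mm long (x), 28 mm high. Black straight upright rubber strips, 300 mm long, 20 mm high, run along both long faces (+y, -y); either can push. Worn and clamped by hand: each face lies 22 to 34 mm out from the origin and up to 1 degree askew, differently each time and not measured; rigid in use. Origin: centre of underside; z up.
- squeegee_grip (a point): Centre of the squeegee's upright grip block, 48 mm above the squeegee's underside, midway along the head. The block is 100 mm long (the squeegee's x), 26 mm thick (its y) and stands from 28 to 68 mm high: pinch it across the 26 mm, from above. Axes as the squeegee's.
- board: Grey drainboard fixed to the table, 360 mm (x) by 340 mm (y). Its flat floor (its dark stripes are flush) lies 8 mm above the table. Side rims 10 mm thick along both y edges rise to 20 mm above the table, leaving 340 mm between them. The -y end is open (an 8 mm step down to the table); at the +y end stands the back rim. Origin: centre of the underside, at table height.
- rim: The blue back rim of the drainboard, rigid but only clipped on: over 12 N in all breaks the clips, 5 to 9 N is right; 360 mm long (x), 10 mm thick, 20 mm above the board's floor. Origin: mid-length, on the inner face (towards the dishes), at the height of the board's floor; y points out of the board, x along the rim, z up. A dish that is home has its origin at y = -27 mm.
- dish0: One of four alike white porcelain square sauce dishes, about 90 g (each differs a little), upside down on the drainboard. The edge at its foot is 54 x 54 mm and 12 mm high; above that it is 49 mm square, 27 mm high with a 3 mm foot ring on top. All four together take 1 to 3 N to slide on the board. Origin: centre of the underside; z up.
- dish1: One of four alike white porcelain square sauce dishes, about 90 g (each differs a little), upside down on the drainboard. The edge at its foot is 54 x 54 mm and 12 mm high; above that it is 49 mm square, 27 mm high with a 3 mm foot ring on top. All four together take 1 to 3 N to slide on the board. Origin: centre of the underside; z up.
- dish2: One of four alike white porcelain square sauce dishes, about 90 g (each differs a little), upside down on the drainboard. The edge at its foot is 54 x 54 mm and 12 mm high; above that it is 49 mm square, 27 mm high with a 3 mm foot ring on top. All four together take 1 to 3 N to slide on the board. Origin: centre of the underside; z up.
- dish3: One of four alike white porcelain square sauce dishes, about 90 g (each differs a little), upside down on the drainboard. The edge at its foot is 54 x 54 mm and 12 mm high; above that it is 49 mm square, 27 mm high with a 3 mm foot ring on top. All four together take 1 to 3 N to slide on the board. Origin: centre of the underside; z up.
- bowl: Bystander to leave alone: a shallow steel bowl, 130 mm across and 50 mm high. Origin: centre of the underside.
- pan: Bystander to leave alone: a small open steel food pan, 108 x 176 x 65 mm. Origin: centre of the underside.
- spray: Bystander to leave alone: a white trigger spray bottle with a blue band and yellow head, 72 mm across and 200 mm high. Origin: centre of the underside.
Things that resemble listed ones, but are neither listed nor needed, are in the scene too. What is shaped like the dish3 but turquoise is not meant. What is shaped like the dish1 but pink is not meant.

How it is judged:
On the way, in this order (a step that is already met when the one before it is completed fails the run):
1. the squeegee is picked up off the table (height (world z) of squeegee above 0.015 m), for 0.1 s.
2. the squeegee presses the whole row home: all four dishes within 2 mm of the back rim while the row bears on the rim with more than 4 N (y of dish0 in the frame of rim between -0.029 and -0.02 m and x of dish0 in the frame of rim between -0.146 and 0.146 m and angle between each of dish0, dish1, dish2, dish3's own z axis and vertical below 0.06 rad and z of each of dish0, dish1, dish2, dish3 in the frame of rim below 0.004 m and y of dish1 in the frame of rim between -0.029 and -0.02 m and x of dish1 in the frame of rim between -0.146 and 0.146 m and y of dish2 in the frame of rim between -0.029 and -0.02 m and x of dish2 in the frame of rim between -0.146 and 0.146 m and y of dish3 in the frame of rim between -0.029 and -0.02 m and x of dish3 in the frame of rim between -0.146 and 0.146 m and contact force between rim and anything else above 4 N and (contact force between squeegee and dish0 above 0.5 N or contact force between squeegee and dish1 above 0.5 N or contact force between squeegee and dish2 above 0.5 N or contact force between squeegee and dish3 above 0.5 N)), for 0.2 s.
At the end, for the whole second after the job is handed in: All four dishes lie flat on the drainboard, still, each with its edge flush to the back rim (origin no more than 29 mm from the rim's face, so a gap under 2 mm), and the squeegee stands upright, level and released on the table itself (underside within 4 mm of the table, so not on the drainboard) (y of dish0 in the frame of rim between -0.029 and -0.02 m and x of dish0 in the frame of rim between -0.146 and 0.146 m and angle between each of dish0, dish1, dish2, dish3's own z axis and vertical below 0.06 rad and z of each of dish0, dish1, dish2, dish3 in the frame of rim below 0.004 m and y of dish1 in the frame of rim between -0.029 and -0.02 m and x of dish1 in the frame of rim between -0.146 and 0.146 m and y of dish2 in the frame of rim between -0.029 and -0.02 m and x of dish2 in the frame of rim between -0.146 and 0.146 m and y of dish3 in the frame of rim between -0.029 and -0.02 m and x of dish3 in the frame of rim between -0.146 and 0.146 m and linear speed of each of dish0, dish1, dish2, dish3, squeegee below 0.02 m/s and height (world z) of squeegee below 0.004 m and angle between squeegee's own z axis and vertical below 0.05 rad and contact force between the fingers and squeegee below 0.1 N); the robot touches nothing.
It fails at once if the row is rammed: more than 12 N on the clipped-on back rim (contact force between rim and anything else above 12 N).
It fails at once if the gripper itself touches a clean dish (contact force between any of the fingers, the arm and dish0 above 0.5 N or contact force between any of the fingers, the arm and dish1 above 0.5 N or contact force between any of the fingers, the arm and dish2 above 0.5 N or contact force between any of the fingers, the arm and dish3 above 0.5 N).
It fails at once if a dish is tipped over (angle between any of dish0, dish1, dish2, dish3's own z axis and vertical above 0.4 rad).
It fails at once if the bowl, pan or spray bottle is moved by more than 20 mm or tipped (distance of any of bowl, pan, spray from where it was at the start of the episode above 0.02 m or angle between any of bowl, pan, spray's own z axis and vertical above 0.3 rad).
It also fails if it takes over 66 s, if anything falls off the work surface, if the arm or the gripper's body presses on something with over 40 N, if the wrist force passes 120 N, or if a joint passes its speed limit or range.

### The arm

A 7-joint arm with a two-finger parallel gripper is mounted at the origin on the work surface. World frame = base frame: x ahead of the robot, y to its left, z up, the work surface at z = 0. Lengths are in m, angles in rad, forces in N, time in s.
With the tool pointing down it reaches from about 0.35 to 0.9 m from the base axis. Payload 8.1 kg.
Tool frame: the origin (TCP) lies on the centre line of the jaws, within the pads' length; the fingertips stand 14 mm ahead of it and the grasp point (between the pads) lies 5 mm behind it; z points along the fingers, y is the direction in which the jaws open and shut (so a half turn about z gives the same grasp; the last joint's range is limited). The gripper opens to 92 mm and grips with 3 to 60 N. Pads are 19 mm wide; open, the fingers measure 130 mm over their backs; the gripper's body (75 mm by 190 mm) begins 47 mm behind the grasp point.
Start: joints at [1.048, 0.434, 0.025, 1.573, -0.012, 1.134, -0.075], TCP at [0.255, -0.571, 0.241] pointing down, gripper open.
Joint ranges: [-2.62, 2.62], [-0.44, 2.09], [-1.27, 1.32], [0.08, 2.57], [-1.32, 4.46], [0.12, 2], [-2.74, 2.74]. Speed limits (rad/s): [2.22, 2.22, 3.01, 3.01, 3.14, 3.14, 3.14].

### API

Orientations are given as a rotation vector (axis times angle).
In Python, from cell import observe, eyes, arm gives the robot as it stands.
- The arm moves only by the tool step_arm, never from a script. Its argument "series" is a list that holds one entry, the list of rows, each a list of 5 numbers: the finger opening in m, from 0 to 0.0918, then the shift along the world's x, y, z in m, then the turn about the world's z in degrees. In form: [[[hand, dx, dy, dz, spin], ...]]. A call has 1 to 20 rows; each row is the pose to reach, as a shift and turn from the pose measured when the call began; what a row does not reach only later rows make up. A row lasts 1/12 s, in which the tool goes at most 41.7 mm and 7.16 degrees, less where a joint would pass 70% of its speed; a pose out of reach is approached as far as the arm can. A call with a gripper value outside its range is refused whole. The fingers move at their own pace and stop on an object; "squeeze" is the grip in N (left out, the last holds). Time passes only in rows, so rows that repeat a pose let the fingers close. It gives the time, the measured TCP pose, the force and the opening at its end, in the units of the state.
- observe(): the state, without advancing time (a new reading comes with each control period).
- eyes.get_image(name): name is "scene" or "top" or "wrist"; returns (picture, depth): 480x640x3 uint8, red, green, blue; 480x640 float32, m along the optical axis (not along the pixel's ray), 0 where there is no reading.
- eyes.camera_params(name): a dict with "intrinsics" (3x3 intrinsics, pixels), "position" and "attitude" of the camera in the world. Camera axes: x right, y down, z forward; pixel columns grow to the right and rows downward; lengths in m; the calibration is good to about 2 mm. A picture is of the moment at which its call begins: read the wrist's pose just before it. camera_params takes no time and is no camera call; for the wrist camera it gives the pose at the moment of the call.
- arm.sign_off(): hands the job in, once; it reports no verdict.
The state is a dict: "clock": time; "joints": joint angles; "dq": joint speeds; "joint_efforts": joint torques, N m; "position": TCP position; "ee_rot": TCP orientation; "force": force on the tool from outside, world axes, zero at the start; "ft_torque": the same for the moment, N m; "width": opening from 0.0 (shut) to 1.0 (fully open).
Only numpy, scipy, OpenCV 4.12 (cv2) and the standard library are available. Lean on these libraries where they do the work, as an engineer would, in place of code of your own. Each camera call takes 0.05 s, during which the arm holds its last target.

## Working session

There is one attempt and no reset: what is moved stays moved. The work goes in short steps, Python scripts to look and compute and a tool call to move; the robot and the scene stay as the last step left them, time stands still between calls to the robot, and variables do not carry over. Pictures are saved under pics/ and viewed, and the job is handed in when it is done.

Besides the shell and the picture viewer there is one more tool, called after "Call:" as name([rows], argument=value, ...), one row to a line, values as JSON. step_arm: Moves the arm, as the interface text tells. Its arguments: {"type":"object","properties":{"series":{"type":"array"},"squeeze":{"type":"number"}},"required":["series"]}

```bash
mkdir -p pics; ls
python3 - <<'E'
from cell import observe, eyes, arm
import cv2,numpy as np
print(observe())
for n in ["scene","top","wrist"]:
    p=eyes.camera_params(n); print(n,p)
    im,d=eyes.get_image(n)
    cv2.imwrite(f"pics/{n}0.png",im[:,:,::-1]); np.savez(f"{n}0.npz",im=im,d=d,K=p["intrinsics"],p=p["position"],a=p["attitude"])
E
```

```text
pics
{'clock': 0.0, 'joints': array([ 1.04841845,  0.43521125,  0.02496708,  1.57411558, -0.01154264,
        1.13399821, -0.07512981]), 'dq': array([ 0.00019325,  0.00026911, -0.00151012, -0.00062864,  0.00094844,
        0.00037136,  0.00154534]), 'joint_efforts': array([-4.19363696e-04, -6.67842865e+01,  9.85163748e-01, -3.14464188e+01,
       -6.02297159e-02,  4.26334469e-02,  1.14008296e-04]), 'position': array([ 0.25445484, -0.57031041,  0.23994505]), 'ee_rot': array([-3.07120088e+00, -6.54134057e-01,  8.12364952e-04]), 'force': array([-0.41973091, -0.35208862,  0.24911008]), 'ft_torque': array([-0.00900707,  0.03293411, -0.01545221]), 'width': 1.0020919558239139}
scene {'intrinsics': array([[508.31688251,   0.        , 319.70596286],
       [  0.        , 508.31688251, 237.42785982],
       [  0.        ,   0.        ,   1.        ]]), 'position': array([ 1.04330066, -0.58928957,  0.96633365]), 'attitude': array([-2.33275444, -0.73262846,  0.29185139])}
top {'intrinsics': array([[468.60504742,   0.        , 316.25699471],
       [  0.        , 468.60504742, 236.60294416],
       [  0.        ,   0.        ,   1.        ]]), 'position': array([0.38133803, 0.05239797, 1.05864459]), 'attitude': array([-2.13618804,  2.14488244, -0.187658  ])}
wrist {'intrinsics': array([[383.22956333,   0.        , 315.93087119],
       [  0.        , 383.22956333, 240.74423166],
       [  0.        ,   0.        ,   1.        ]]), 'position': array([ 0.31638713, -0.54265523,  0.38530069]), 'attitude': array([ 2.45066099, -1.58965624, -0.20601688])}
```

View pics/top0.png

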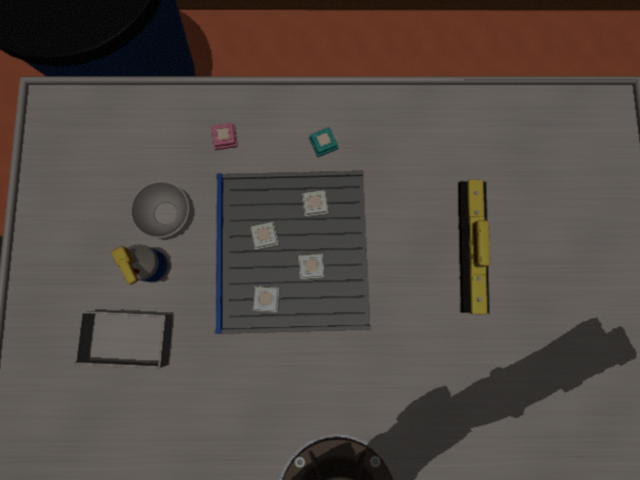

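View pics/scene0.png

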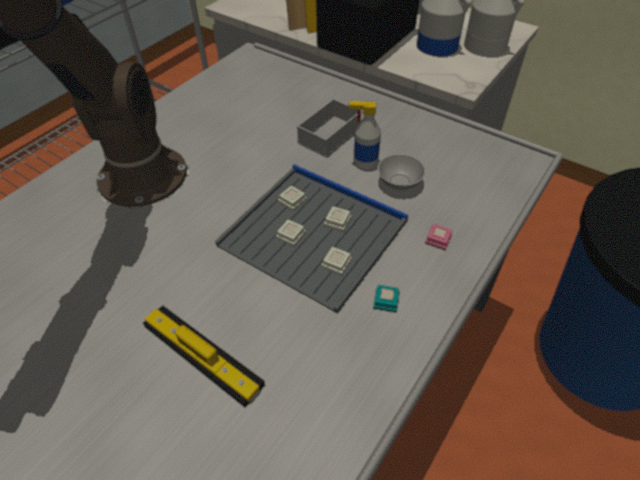

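View pics/wrist0.png

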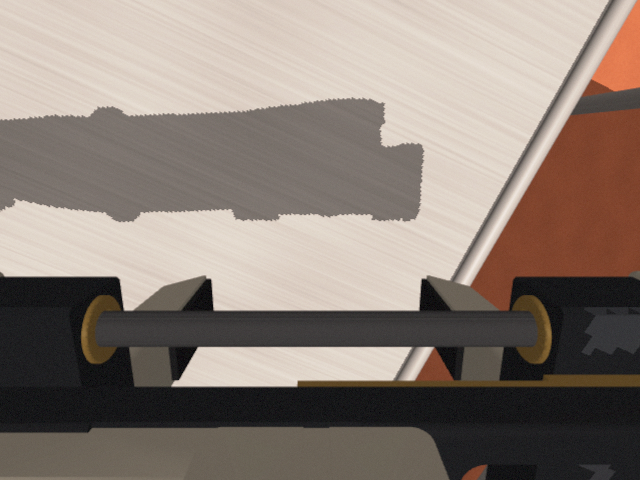

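The squeegee is at top (475,247), the only yellow head with black strips; the other yellow item is the spray head at (125,265). The white dishes are at (315,203), (263,235), (311,266) and (265,299). The lookalikes to leave alone are pink (224,136) and turquoise (323,140).

```bash
cat > h.py <<'E'
import numpy as np,cv2
from scipy.spatial.transform import Rotation as R
def load(n): 
    z=np.load(n); return z["im"],z["d"],z["K"],z["p"],z["a"]
def ray(uv,z,K,p,a):
    uv=np.atleast_2d(uv).astype(float)
    d=np.c_[(uv-[K[0,2],K[1,2]])/[K[0,0],K[1,1]],np.ones(len(uv))]@R.from_rotvec(a).as_matrix().T
    return p+d*((z-p[2])/d[:,2])[:,None]
def cloud(d,K,p,a):
    v,u=np.mgrid[:d.shape[0],:d.shape[1]]
    c=np.dstack([(u-K[0,2])/K[0,0]*d,(v-K[1,2])/K[1,1]*d,d])
    return c@R.from_rotvec(a).as_matrix().T+p
def blobs(m,amin=60):
    n,l,s,c=cv2.connectedComponentsWithStats(m.astype(np.uint8))
    return [(l==i) for i in range(1,n) if s[i,4]>=amin]
E
python3 - <<'E'
from h import *
for n in ["top0","scene0"]:
    im,d,K,p,a=load(n+".npz"); W=cloud(d,K,p,a)
    h=cv2.cvtColor(im,cv2.COLOR_RGB2HSV); H,S,V=[h[...,i].astype(int) for i in range(3)]
    def rep(name,m,amin,z=None):
        for b in blobs(m,amin):
            v,u=np.nonzero(b); uv=np.c_[u,v]
            w=ray(uv,z,K,p,a) if z is not None else W[b]
            r=cv2.minAreaRect((w[:,:2]*1000).astype(np.float32))
            print(n,name,len(u),"px",uv.mean(0).round(0),"rect mm",np.round(r[0],1),np.round(r[1],1),round(r[2],2),"z med",np.round(np.percentile(W[b][:,2],[5,50,95]),4))
    rep("yellow",(H>20)&(H<35)&(S>150)&(V>90),60)
    rep("yellowgrip",(H>20)&(H<35)&(S>150)&(V>90)&(W[...,2]>.05),60,.068)
    rep("yellowhead",(H>20)&(H<35)&(S>150)&(V>90)&(W[...,2]<.035)&(W[...,2]>.02),60,.028)
    rep("blue",(H>105)&(H<130)&(S>150)&(V>60)&(W[...,2]<.06)&(W[...,2]>-.02),100,.028)
    wx=W[...,2]
    reg=(W[...,0]>.1)&(W[...,0]<.9)&(W[...,1]>-.1)&(W[...,1]<.4)
    rep("dish",(S<70)&(V>110)&(wx>.012)&(wx<.045)&reg,60)
    rep("dishtop",(S<90)&(V>110)&(wx>.026)&(wx<.05)&reg,60,.037)
E
```

```text
top0 yellow 988 px [479. 220.] rect mm [ 475.7 -187.2] [161.8 489. ] 39.81 z med [0.0253 0.0312 0.07  ]
top0 yellow 367 px [123. 264.] rect mm [419.2 243.5] [385.6  56.8] 70.41 z med [0.1965 0.1992 0.2024]
top0 yellow 639 px [478. 290.] rect mm [ 440.9 -139.7] [118.1 384.5] 0.15 z med [0.0249 0.0285 0.0318]
top0 yellowgrip 450 px [483. 242.] rect mm [ 532.2 -316.5] [21.6 97.8] 86.48 z med [0.0642 0.0676 0.0706]
top0 yellowgrip 367 px [123. 264.] rect mm [485.8 448. ] [78.8 25.6] 27.01 z med [0.1965 0.1992 0.2024]
top0 yellowhead 536 px [475. 202.] rect mm [ 613.1 -320.3] [ 31.8 136.5] 86.66 z med [0.0245 0.028  0.0315]
top0 yellowhead 637 px [478. 289.] rect mm [ 441.2 -315. ] [ 32.2 118.3] 88.31 z med [0.0249 0.0284 0.0318]
top0 blue 576 px [219. 257.] rect mm [521.  257.2] [352.7   8.2] 1.25 z med [0.0249 0.0279 0.0308]
top0 dish 118 px [222. 133.] rect mm [794.3 256.8] [26.5 26.4] 8.23 z med [0.0245 0.0275 0.0304]
top0 dish 89 px [323. 139.] rect mm [781.1  23.5] [22.1 22.9] 22.66 z med [0.0244 0.0271 0.03  ]
top0 dish 401 px [315. 202.] rect mm [630.9  44.7] [46.2 49.4] 7.34 z me
[... 2387 characters left out ...]
 126 px [387. 294.] rect mm [781.9  21.1] [27.2 30.1] 27.11 z med [0.0253 0.0284 0.0319]
scene0 dishtop 245 px [291. 194.] rect mm [418.7 148.7] [48.9 49.2] 85.35 z med [0.0322 0.0361 0.0402]
scene0 dishtop 276 px [337. 215.] rect mm [559.6 154.1] [49.4 49.9] 11.55 z med [0.0322 0.0361 0.0398]
scene0 dishtop 293 px [290. 229.] rect mm [490.1  48.8] [49.  49.4] 4.83 z med [0.0329 0.0362 0.0407]
scene0 dishtop 91 px [440. 232.] rect mm [797.4 247.8] [28.7 28.4] 9.09 z med [0.0265 0.0287 0.0324]
scene0 dishtop 337 px [336. 257.] rect mm [633.  40.] [48.9 49.1] 7.59 z med [0.0327 0.0363 0.0401]
scene0 dishtop 122 px [386. 294.] rect mm [783.6  16.7] [28.6 28.8] 22.92 z med [0.0266 0.0292 0.032 ]
```

Run:
```python
from h import *
M=R.from_rotvec([-3.0712,-.65413,.0008]).as_matrix(); print(M.round(3)); print("tool y yaw",np.degrees(np.arctan2(M[1,1],M[0,1])))
for n in ["top0","scene0"]:
    im,d,K,p,a=load(n+".npz"); W=cloud(d,K,p,a)
    h=cv2.cvtColor(im,cv2.COLOR_RGB2HSV); H,S,V=[h[...,i].astype(int) for i in range(3)]
    y=(H>20)&(H<35)&(S>150)&(V>90)
    for nm,m,z in [("grip",y&(W[...,2]>.055)&(W[...,1]<0),.068),("head",y&(W[...,2]<.045)&(W[...,1]<0),.028),("rim",(H>105)&(H<130)&(S>150)&(V>60)&(W[...,2]<.06)&(W[...,2]>.022)&(W[...,1]<.35),.028)]:
        v,u=np.nonzero(m);w=ray(np.c_[u,v],z,K,p,a)
        if nm=="rim" : w=w[(w[:,1]>.2)&(w[:,1]<.3)]
        for f in (5,95):
            b=np.floor(w[:,0]/.01);pts=[(w[b==k][:,0].mean(),np.percentile(w[b==k][:,1],f)) for k in np.unique(b) if (b==k).sum()>4]
            pts=np.array(pts)[1:-1]; c=np.polyfit(pts[:,0],pts[:,1],1); r=pts[:,1]-np.polyval(c,pts[:,0]); k=abs(r)<2*np.median(abs(r))+1e-4;c=np.polyfit(pts[k,0],pts[k,1],1)
            print(n,nm,f,"x",w[:,0].min().round(4),w[:,0].max().round(4),"yaw",np.degrees(np.arctan(c[0])).round(2),"y at .53",np.polyval(c,.53).round(4),"res",r[k].std().round(4))
```

```text
[[ 0.913  0.407 -0.001]
 [ 0.407 -0.913  0.001]
 [-0.    -0.002 -1.   ]]
tool y yaw -65.95266567114493
top0 grip 5 x 0.4831 0.5809 yaw -1.8 y at .53 -0.3264 res 0.0005
top0 grip 95 x 0.4831 0.5809 yaw -1.65 y at .53 -0.307 res 0.0004
top0 head 5 x 0.3823 0.6821 yaw -1.55 y at .53 -0.332 res 0.0031
top0 head 95 x 0.3823 0.6821 yaw -1.76 y at .53 -0.3031 res 0.0005
top0 rim 5 x 0.3448 0.6973 yaw 1.63 y at .53 0.2544 res 0.0001
top0 rim 95 x 0.3448 0.6973 yaw 1.16 y at .53 0.2602 res 0.0005
scene0 grip 5 x 0.3886 0.6582 yaw -1.27 y at .53 -0.3334 res 0.0003
scene0 grip 95 x 0.3886 0.6582 yaw -1.89 y at .53 -0.31 res 0.0002
scene0 head 5 x 0.3827 0.6864 yaw -1.8 y at .53 -0.3367 res 0.0005
scene0 head 95 x 0.3827 0.6864 yaw -1.91 y at .53 -0.3042 res 0.0003
scene0 rim 5 x 0.3498 0.7023 yaw 1.29 y at .53 0.2477 res 0.0008
scene0 rim 95 x 0.3498 0.7023 yaw 1.32 y at .53 0.2567 res 0.0003
```

Call:
step_arm([
  [[0.0918, 0, 0, 0, 0], [0.0918, 0.03, 0.025, 0, 6], [0.0918, 0.06, 0.05, 0, 12], [0.0918, 0.09, 0.08, 0, 18], [0.0918, 0.12, 0.105, 0, 22], [0.0918, 0.15, 0.13, 0, 22], [0.0918, 0.18, 0.16, 0, 22], [0.0918, 0.21, 0.185, 0, 22], [0.0918, 0.235, 0.21, 0, 22], [0.0918, 0.26, 0.235, 0, 22], [0.0918, 0.279, 0.25, 0, 22], [0.0918, 0.279, 0.25, 0, 22], [0.0918, 0.279, 0.25, 0, 22]],
])

```text
clock: 1.23
position: [0.5346, -0.3187, 0.2398]
ee_rot: [-2.888, -1.233, 0.001]
force: [-0.9, -0.9, 0.4]
width: 0.999
```

Call:
step_arm([
  [[0.0918, 0, 0, -0.02, -7], [0.0918, -0.002, -0.001, -0.04, -14], [0.0918, -0.002, -0.001, -0.06, -21], [0.0918, -0.002, -0.001, -0.07, -28], [0.0918, -0.002, -0.001, -0.07, -35], [0.0918, -0.002, -0.001, -0.07, -42], [0.0918, -0.002, -0.001, -0.07, -48], [0.0918, -0.002, -0.001, -0.07, -48], [0.0918, -0.002, -0.001, -0.07, -48]],
])

```text
clock: 1.98
position: [0.5316, -0.321, 0.1698]
ee_rot: [-3.14, 0.046, 0.001]
force: [0.4, 0.1, 0.5]
width: 1.001
```

```bash
cat > snap.py <<'E'
import sys,cv2,numpy as np
from cell import observe,eyes
from h import *
def snap(n,tag):
    p=eyes.camera_params(n);im,d=eyes.get_image(n)
    cv2.imwrite(f"pics/{tag}.png",im[:,:,::-1]);np.savez(f"{tag}.npz",im=im,d=d,K=p["intrinsics"],p=p["position"],a=p["attitude"])
o=observe();M=R.from_rotvec(o["ee_rot"]).as_matrix()
print("t",round(o["clock"],2),"pos",o["position"].round(4),"yaw y",np.degrees(np.arctan2(M[1,1],M[0,1])).round(2),"zaxis",M[:,2].round(4),"F",o["force"].round(2),"T",o["ft_torque"].round(3),"w",round(o["width"]*91.8,1),"q",o["joints"].round(2))
for x in sys.argv[1:]:
    n,t=x.split(":");snap(n,t)
E
python3 snap.py wrist:w1
```

```text
t 1.98 pos [ 0.5316 -0.321   0.1698] yaw y -91.66 zaxis [-4.0e-04  1.1e-03 -1.0e+00] F [0.36 0.09 0.55] T [0.01  0.008 0.072] w 91.9 q [ 0.43  0.49  0.04  1.67 -0.02  0.98 -1.12]
```

View pics/w1.png

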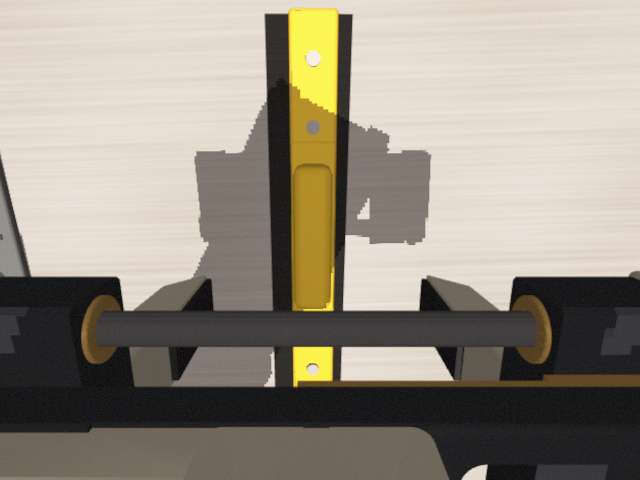

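The crop shows the squeegee upright under the gripper. Its grip block is at about (313,236), with the +y strip on the left (outer edge u≈266–275) and the −y strip on the right (u≈340–352). I'll measure both.

```bash
cat > strip.py <<'E'
from h import *
import sys
def fit(pts):
    pts=np.array(pts);k=np.ones(len(pts),bool)
    for _ in range(5):
        c=np.polyfit(pts[k,1],pts[k,0],1);r=pts[:,0]-np.polyval(c,pts[:,1]);k=abs(r)<max(2*r[k].std(),.3)
    return c,r[k].std(),k.sum()
def edges(f,zs=.020,dz=0,rows=None):
    im,d,K,p,a=load(f); h=cv2.cvtColor(im,cv2.COLOR_RGB2HSV).astype(int)
    H,S,V=h[...,0],h[...,1],h[...,2]; yel=(H>18)&(H<36)&(S>150)&(V>60); blk=(V<60)
    out={}
    L,Rr,YL,YR=[],[],[],[]
    for v in rows or range(20,270):
        y=np.nonzero(yel[v])[0]
        y=y[(y>230)&(y<400)]
        if len(y)<20: continue
        YL.append((y[0]-.5,v));YR.append((y[-1]+.5,v))
        u=y[0]-2
        while blk[v,u]:u-=1
        L.append((u+.5,v)); u=y[-1]+2
        while blk[v,u]:u+=1
        Rr.append((u-.5,v))
    res={}
    for nm,q,z in [("stripL",L,zs),("stripR",Rr,zs),("headL",[e for e in YL if e[1]<150],.028),("headR",[e for e in YR if e[1]<150],.028)]:
        c,s,k=fit(q); vs=np.array([q[0][1],q[-1][1]],float)
        w=ray(np.c_[np.polyval(c,vs),vs],z+dz,K,p,a)
        sl=(w[0,1]-w[1,1])/(w[0,0]-w[1,0]); y0=w[0,1]+sl*(.53-w[0,0])
        print(nm,"yaw",np.degrees(np.arctan(sl)).round(2),"y@.53",y0.round(4),"rms px",s.round(2),k); res[nm]=(sl,y0)
    return res
if __name__=="__main__":
    f=sys.argv[1]; dz=float(sys.argv[2]) if len(sys.argv)>2 else 0
    edges(f,dz=dz)
    im,d,K,p,a=load(f)
    h=cv2.cvtColor(im,cv2.COLOR_RGB2HSV).astype(int); W=cloud(d,K,p,a)
    g=(h[...,0]>18)&(h[...,0]<36)&(h[...,1]>150)&(W[...,2]>.058+dz)&(W[...,2]<.08+dz)
    v,u=np.nonzero(g);w=ray(np.c_[u,v],.068+dz,K,p,a)
    r=cv2.minAreaRect((w[:,:2]*1000).astype(np.float32));print("grip",r)
E
python3 strip.py w1.npz
```

```text
stripL yaw -1.98 y@.53 -0.2846 rms px 0.29 238
stripR yaw -2.28 y@.53 -0.3431 rms px 0.31 237
headL yaw -1.85 y@.53 -0.3008 rms px 0.31 130
headR yaw -1.9 y@.53 -0.3349 rms px 0.29 130
grip ((535.3416748046875, -317.88409423828125), (25.4979305267334, 98.21231842041016), 88.08818054199219)
```

Call:
step_arm([
  [[0.0918, 0.003, 0.003, -0.03, -0.2], [0.0918, 0.003, 0.003, -0.06, -0.2], [0.0918, 0.003, 0.003, -0.09, -0.2], [0.0918, 0.003, 0.003, -0.11, -0.2], [0.0918, 0.003, 0.003, -0.12, -0.2], [0.0918, 0.003, 0.003, -0.12, -0.2], [0.0918, 0.003, 0.003, -0.12, -0.2]],
])

```text
clock: 2.62
position: [0.5349, -0.3181, 0.0502]
ee_rot: [-3.14, 0.048, 0.0]
force: [0.1, 0.1, 1.3]
width: 1.003
```

Call:
step_arm([
  [[0.05, 0, 0, 0, 0], [0.03, 0, 0, 0, 0], [0.01, 0, 0, 0, 0], [0.01, 0, 0, 0, 0], [0.01, 0, 0, 0, 0], [0.01, 0, 0, 0, 0], [0.01, 0, 0, 0, 0], [0.01, 0, 0, 0, 0], [0.01, 0, 0, 0, 0]],
], squeeze=60)

```text
clock: 3.37
position: [0.5349, -0.3181, 0.0502]
ee_rot: [-3.14, 0.048, 0.0]
force: [-0.5, -0.1, 0.2]
width: 0.396
```

```bash
python3 snap.py
```

```text
t 3.37 pos [ 0.5349 -0.3181  0.0502] yaw y -91.76 zaxis [-2.0e-04  1.4e-03 -1.0e+00] F [-0.45 -0.11  0.2 ] T [0.04  0.009 0.013] w 36.4 q [ 0.43  0.63  0.03  1.76 -0.03  0.74 -1.13]
```

Still closing, so I'll keep the command running.

Call:
step_arm([
  [[0.01, 0, 0, 0, 0], [0.01, 0, 0, 0, 0], [0.01, 0, 0, 0, 0], [0.01, 0, 0, 0, 0], [0.01, 0, 0, 0, 0]],
])

```text
clock: 3.78
position: [0.5348, -0.3181, 0.0501]
ee_rot: [-3.14, 0.048, 0.0]
force: [-0.8, -0.5, -1.1]
width: 0.28
```

Call:
step_arm([
  [[0.01, 0, 0, 0.01, 0], [0.01, 0, 0, 0.025, 0], [0.01, 0, 0, 0.04, 0], [0.01, 0, 0, 0.04, 0], [0.01, 0, 0, 0.04, 0], [0.01, 0, 0, 0.04, 0]],
])

```text
clock: 4.28
position: [0.5343, -0.3178, 0.0895]
ee_rot: [-3.139, 0.048, 0.002]
force: [0.4, -0.1, -3.2]
width: 0.279
```

```bash
python3 snap.py wrist:w2; python3 strip.py w2.npz 0.04
```

```text
t 4.28 pos [ 0.5343 -0.3178  0.0895] yaw y -91.76 zaxis [-0.0012  0.0018 -1.    ] F [ 0.4  -0.08 -3.18] T [ 0.04   0.004 -0.013] w 25.6 q [ 0.43  0.58  0.03  1.74 -0.03  0.82 -1.13]
stripL yaw -1.85 y@.53 -0.284 rms px 0.29 212
stripR yaw 2.38 y@.53 -0.346 rms px 4.11 209
headL yaw -2.09 y@.53 -0.3 rms px 0.26 121
headR yaw -1.67 y@.53 -0.3345 rms px 0.31 130
grip ((549.5354614257812, -317.9666442871094), (25.392662048339844, 70.11526489257812), 88.37198638916016)
```

View pics/w2.png

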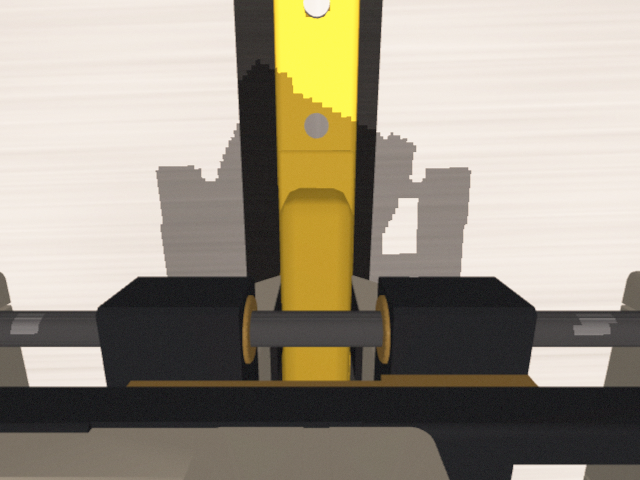

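Call:
step_arm([
  [[0.01, 0, 0.02, 0.01, 1], [0.01, 0, 0.045, 0.01, 2], [0.01, -0.001, 0.07, 0.01, 3.1], [0.01, -0.002, 0.1, 0.01, 3.1], [0.01, -0.003, 0.13, 0.01, 3.1], [0.01, -0.004, 0.16, 0.01, 3.1], [0.01, -0.005, 0.19, 0.01, 3.1], [0.01, -0.005, 0.22, 0.01, 3.1], [0.01, -0.005, 0.245, 0.01, 3.1], [0.01, -0.005, 0.262, 0.0, 3.1], [0.01, -0.005, 0.27, 0.0, 3.1], [0.01, -0.005, 0.27, 0.0, 3.1], [0.01, -0.005, 0.27, 0.0, 3.1]],
])

```text
clock: 5.42
position: [0.5289, -0.0486, 0.089]
ee_rot: [-3.14, -0.037, 0.004]
force: [-0.4, -0.9, -3.5]
width: 0.277
```

```bash
python3 snap.py wrist:w3 top:t3
```

```text
t 5.42 pos [ 0.5289 -0.0486  0.089 ] yaw y -88.66 zaxis [-0.0028  0.0013 -1.    ] F [-0.39 -0.85 -3.53] T [-0.003 -0.002 -0.027] w 25.4 q [-0.01  0.47 -0.    1.97  0.    0.71 -1.56]
```

View pics/w3.png

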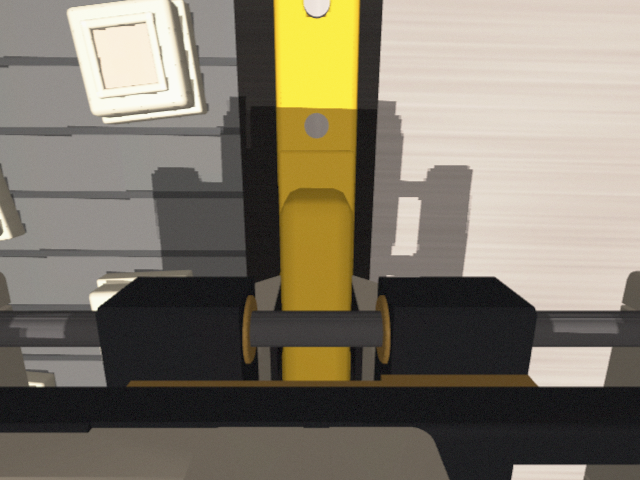

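View pics/t3.png

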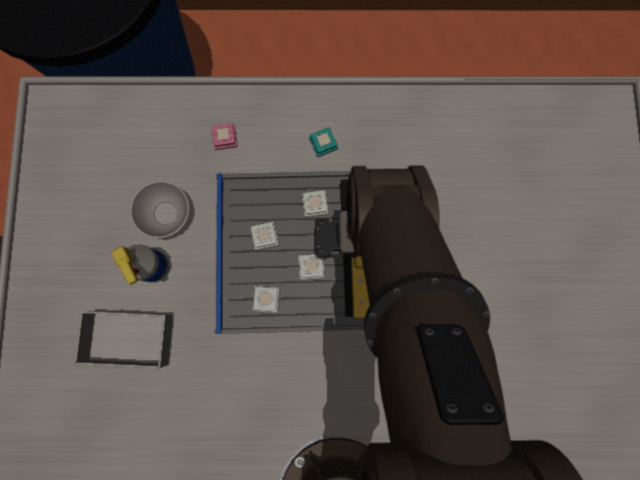

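The strip is over the board. The far-right dish's near edge is at about u=203 and the strip edge at u=237–245. I'll check the strip's yaw against the board stripes in this same view.

Run:
```python
from h import *
from strip import *
edges("w3.npz",dz=.039)
im,d,K,p,a=load("w3.npz")
g=cv2.cvtColor(im,cv2.COLOR_RGB2GRAY)
for lo,hi,u0,u1 in [(55,70,5,65),(120,140,5,225),(185,200,20,150),(245,260,5,150)]:
    q=[]
    for u in range(u0,u1):
        c=g[lo:hi,u].astype(float); k=c<70
        if k.sum()>=2: q.append((np.nonzero(k)[0].mean()+lo,u))
    if len(q)<20: print(lo,len(q));continue
    c,s,k=fit(q);us=np.array([u0,u1],float)
    w=ray(np.c_[us,np.polyval(c,us)],.008,K,p,a)
    print("stripe yaw of rim dir",np.degrees(np.arctan2(-(w[0,0]-w[1,0]),(w[0,1]-w[1,1]))).round(2),s.round(2),k)
```

```text
stripL yaw 0.98 y@.53 -0.0143 rms px 0.33 214
stripR yaw 0.87 y@.53 -0.0738 rms px 0.29 246
headL yaw 1.18 y@.53 -0.0312 rms px 0.29 129
headR yaw 1.42 y@.53 -0.0654 rms px 0.29 129
55 0
120 4
185 0
245 0
```

Call:
step_arm([
  [[0.01, 0, 0, -0.01, 0.2], [0.01, 0, 0, -0.02, 0.2], [0.01, 0, 0, -0.0275, 0.2], [0.01, 0, 0, -0.0285, 0.2], [0.01, 0, 0, -0.0285, 0.2], [0.01, 0, 0, -0.0285, 0.2]],
])

```text
clock: 6.02
position: [0.5291, -0.0498, 0.0606]
ee_rot: [-3.14, -0.038, 0.004]
force: [0.6, -0.2, -4.7]
width: 0.281
```

```bash
python3 snap.py
```

```text
t 6.02 pos [ 0.5291 -0.0498  0.0606] yaw y -88.6 zaxis [-0.0024  0.001  -1.    ] F [ 0.6  -0.23 -4.7 ] T [ 0.008  0.007 -0.02 ] w 25.8 q [-0.    0.51 -0.01  1.99  0.    0.65 -1.56]
```

Call:
step_arm([
  [[0.01, 0, 0.005, 0, 0], [0.01, 0, 0.01, 0, 0], [0.01, 0, 0.015, 0, 0], [0.01, 0, 0.02, 0, 0], [0.01, -0.001, 0.024, 0, 0], [0.01, -0.001, 0.028, 0, 0], [0.01, -0.001, 0.032, 0, 0], [0.01, -0.001, 0.036, 0, 0], [0.01, -0.001, 0.04, 0, 0], [0.01, -0.001, 0.044, 0, 0], [0.01, -0.001, 0.048, 0, 0], [0.01, -0.001, 0.052, 0, 0], [0.01, -0.001, 0.056, 0, 0], [0.01, -0.001, 0.06, 0, 0], [0.01, -0.0015, 0.064, 0, 0], [0.01, -0.0015, 0.068, 0, 0], [0.01, -0.0015, 0.072, 0, 0], [0.01, -0.002, 0.076, 0, 0], [0.01, -0.002, 0.08, 0, 0], [0.01, -0.002, 0.08, 0, 0]],
])

```text
clock: 7.68
position: [0.527, 0.0315, 0.0606]
ee_rot: [-3.14, -0.04, 0.004]
force: [-0.2, 0.8, -3.4]
width: 0.278
```

```bash
python3 snap.py wrist:w4 scene:s4
```

```text
t 7.68 pos [0.527  0.0315 0.0606] yaw y -88.53 zaxis [-0.0024  0.0016 -1.    ] F [-0.16  0.82 -3.45] T [ 0.036  0.043 -0.011] w 25.6 q [-0.16  0.51 -0.    1.99  0.    0.64 -1.71]
```

View pics/w4.png

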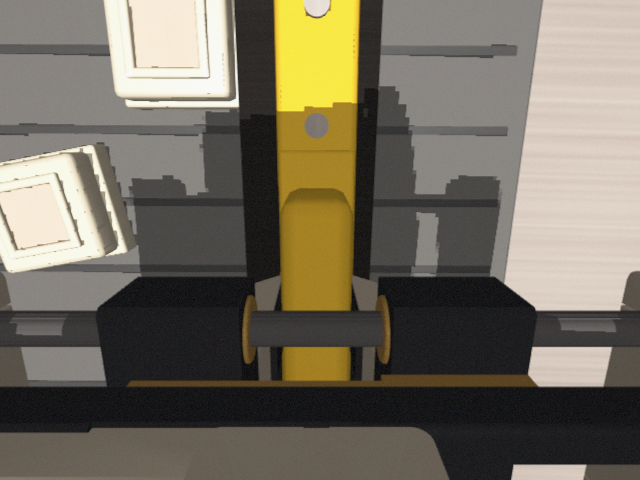

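View pics/s4.png

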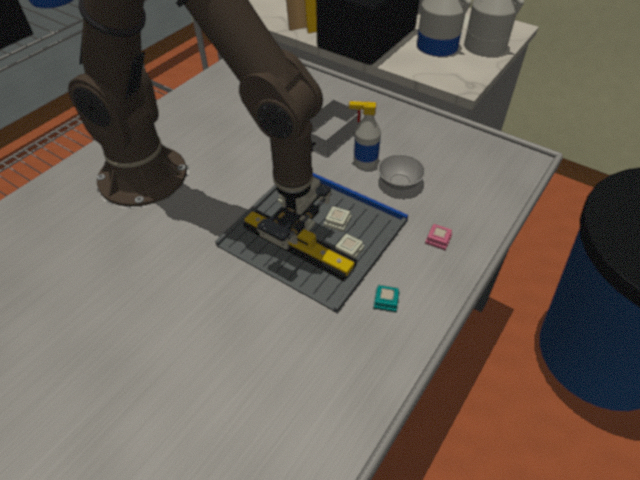

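The rear dish (about (175,45) in the wrist view) now lies square to the strip. The force is low, so I'll continue.

Call:
step_arm([
  [[0.01, 0, 0.005, 0, 0], [0.01, 0, 0.01, 0, 0], [0.01, 0, 0.015, 0, 0], [0.01, 0, 0.02, 0, 0], [0.01, -0.001, 0.025, 0, 0], [0.01, -0.001, 0.03, 0, 0], [0.01, -0.001, 0.035, 0, 0], [0.01, -0.001, 0.04, 0, 0], [0.01, -0.001, 0.045, 0, 0], [0.01, -0.001, 0.05, 0, 0], [0.01, -0.001, 0.055, 0, 0], [0.01, -0.001, 0.06, 0, 0], [0.01, -0.0015, 0.065, 0, 0], [0.01, -0.0015, 0.07, 0, 0], [0.01, -0.002, 0.075, 0, 0], [0.01, -0.002, 0.08, 0, 0], [0.01, -0.002, 0.084, 0, 0], [0.01, -0.002, 0.088, 0, 0], [0.01, -0.002, 0.09, 0, 0], [0.01, -0.002, 0.09, 0, 0]],
])

```text
clock: 9.45
position: [0.5251, 0.1216, 0.0606]
ee_rot: [-3.139, -0.041, 0.003]
force: [-0.2, 0.1, -3.7]
width: 0.282
```

```bash
python3 snap.py wrist:w5 scene:s5
```

```text
t 9.45 pos [0.5251 0.1216 0.0606] yaw y -88.51 zaxis [-0.0022  0.0018 -1.    ] F [-0.2   0.1  -3.74] T [ 0.056  0.016 -0.006] w 25.9 q [-0.32  0.52 -0.    1.97 -0.    0.66 -1.87]
```

View pics/w5.png

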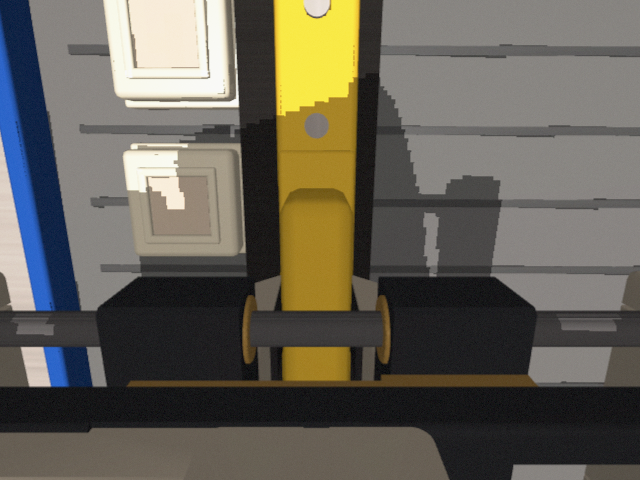

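```bash
python3 -c "
import cv2
i=cv2.imread('pics/s5.png')[150:330,200:440];cv2.imwrite('pics/s5c.png',cv2.resize(i,None,fx=3.2,fy=3.2,interpolation=cv2.INTER_CUBIC))"
```

```text
(no output)
```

View pics/s5c.png

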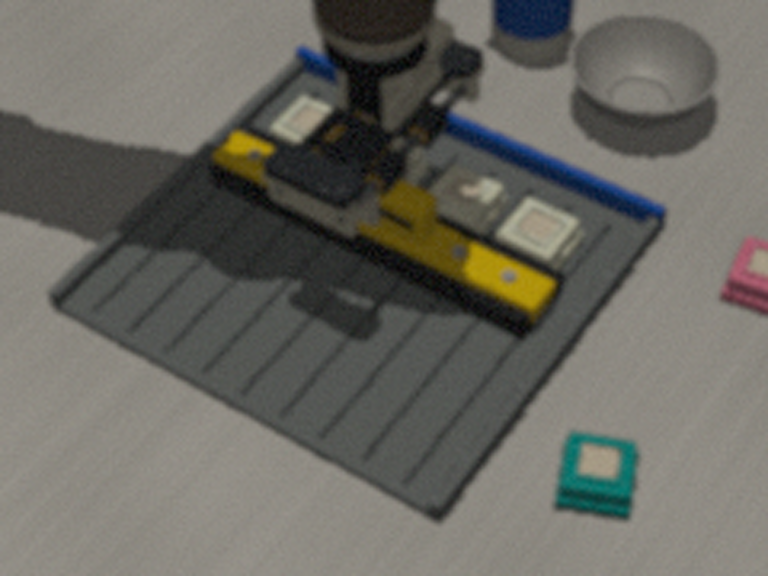

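The row is gathered square against the strip, and the blue rim is at left in the wrist view (inner edge from u≈25 to 90). I'll measure the remaining gap and the relative yaw.

```bash
cat > gap.py <<'E'
from h import *
from strip import *
import sys
f=sys.argv[1]
im,d,K,p,a=load(f); h=cv2.cvtColor(im,cv2.COLOR_RGB2HSV).astype(int)
s=edges(f,dz=.0105,rows=range(20,262))
b=(h[...,0]>100)&(h[...,0]<130)&(h[...,1]>150)&(h[...,2]>40)
q=[];q2=[]
for v in range(5,270):
    u=np.nonzero(b[v,:300])[0]
    if len(u)>5:q.append((u[-1]+.5,v));q2.append((u[0]-.5,v))
for nm,qq,z in [("rim inner@floor",q,.008),("rim outer top",[e for e in q2 if e[0]>1],.028)]:
    if len(qq)<30: continue
    c,r,k=fit(qq);vs=np.array([qq[0][1],qq[-1][1]],float);w=ray(np.c_[np.polyval(c,vs),vs],z,K,p,a)
    sl=(w[0,1]-w[1,1])/(w[0,0]-w[1,0]);y0=w[0,1]+sl*(.53-w[0,0])
    print(nm,"yaw",np.degrees(np.arctan(sl)).round(2),"y@.53",y0.round(4),"rms",r.round(2),k, "gap to go",round(y0-s["stripL"][1]-.054,4))
E
python3 gap.py w5.npz
```

```text
stripL yaw 1.35 y@.53 0.1555 rms px 0.3 223
stripR yaw 1.17 y@.53 0.096 rms px 0.32 210
headL yaw 1.38 y@.53 0.139 rms px 0.29 130
headR yaw 1.68 y@.53 0.1047 rms px 0.29 123
rim inner@floor yaw 1.29 y@.53 0.2549 rms 0.29 265 gap to go 0.0454
rim outer top yaw 1.37 y@.53 0.2632 rms 0.28 135 gap to go 0.0537
```

Call:
step_arm([
  [[0.01, 0, 0.004, 0, 0], [0.01, 0, 0.008, 0, 0], [0.01, 0, 0.012, 0, 0], [0.01, 0, 0.016, 0, 0], [0.01, 0, 0.02, 0, 0], [0.01, -0.0005, 0.024, 0, 0], [0.01, -0.0005, 0.027, 0, 0], [0.01, -0.0005, 0.03, 0, 0], [0.01, -0.001, 0.033, 0, 0], [0.01, -0.001, 0.035, 0, 0], [0.01, -0.001, 0.037, 0, 0], [0.01, -0.001, 0.037, 0, 0]],
])

```text
clock: 10.55
position: [0.524, 0.1588, 0.0606]
ee_rot: [-3.139, -0.041, 0.003]
force: [-0.2, 0.1, -4.1]
width: 0.276
```

```bash
python3 snap.py wrist:w6; python3 gap.py w6.npz
```

```text
t 10.55 pos [0.524  0.1588 0.0606] yaw y -88.5 zaxis [-0.0022  0.0021 -1.    ] F [-0.25  0.08 -4.09] T [-0.066  0.035 -0.021] w 25.3 q [-0.39  0.53 -0.    1.95 -0.    0.67 -1.93]
stripL yaw 1.37 y@.53 0.1927 rms px 0.3 222
stripR yaw 1.14 y@.53 0.1333 rms px 0.31 211
headL yaw 1.41 y@.53 0.1762 rms px 0.29 130
headR yaw 1.54 y@.53 0.1421 rms px 0.29 127
rim inner@floor yaw 1.47 y@.53 0.2573 rms 0.33 194 gap to go 0.0106
rim outer top yaw 1.35 y@.53 0.2631 rms 0.29 265 gap to go 0.0164
```

View pics/w6.png

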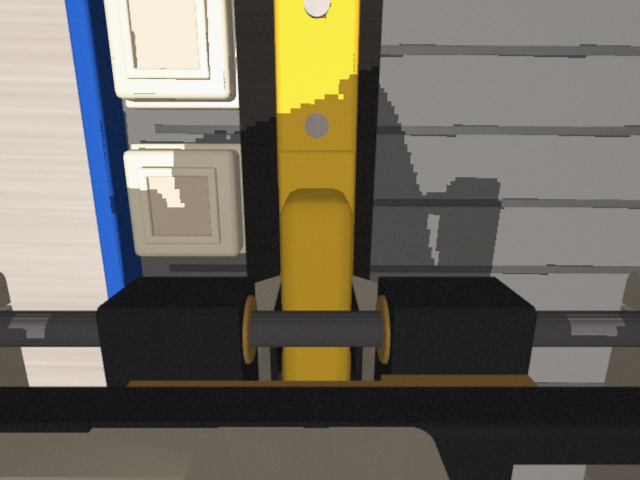

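Call:
step_arm([
  [[0.01, 0, 0.001, 0, 0], [0.01, 0, 0.002, 0, 0], [0.01, 0, 0.003, 0, 0], [0.01, 0, 0.004, 0, 0], [0.01, 0, 0.004, 0, 0]],
])

```text
clock: 11.02
position: [0.5241, 0.1629, 0.0606]
ee_rot: [-3.139, -0.041, 0.003]
force: [1.2, -2.2, -4.2]
width: 0.282
```

Call:
step_arm([
  [[0.01, 0, 0.0005, 0, 0], [0.01, 0, 0.001, 0, 0], [0.01, 0, 0.001, 0, 0]],
])

```text
clock: 11.27
position: [0.5241, 0.164, 0.0606]
ee_rot: [-3.139, -0.041, 0.003]
force: [0.2, -2.0, -4.3]
width: 0.283
```

Call:
step_arm([
  [[0.01, 0, 0.0005, 0, 0], [0.01, 0, 0.001, 0, 0], [0.01, 0, 0.001, 0, 0]],
])

```text
clock: 11.52
position: [0.5241, 0.1652, 0.0606]
ee_rot: [-3.139, -0.041, 0.003]
force: [-0.7, -2.5, -2.6]
width: 0.279
```

```bash
python3 snap.py wrist:w7; python3 gap.py w7.npz
```

```text
t 11.52 pos [0.5241 0.1652 0.0606] yaw y -88.49 zaxis [-0.002   0.0026 -1.    ] F [-0.7  -2.51 -2.57] T [-0.514  0.038 -0.015] w 25.6 q [-0.4   0.53 -0.    1.94 -0.    0.67 -1.94]
stripL yaw 1.39 y@.53 0.1991 rms px 0.3 224
stripR yaw 1.13 y@.53 0.1397 rms px 0.32 213
headL yaw 1.43 y@.53 0.1825 rms px 0.29 128
headR yaw 1.52 y@.53 0.1485 rms px 0.27 124
rim inner@floor yaw 1.48 y@.53 0.2637 rms 0.29 190 gap to go 0.0106
rim outer top yaw 1.35 y@.53 0.263 rms 0.29 265 gap to go 0.01
```

View pics/w7.png

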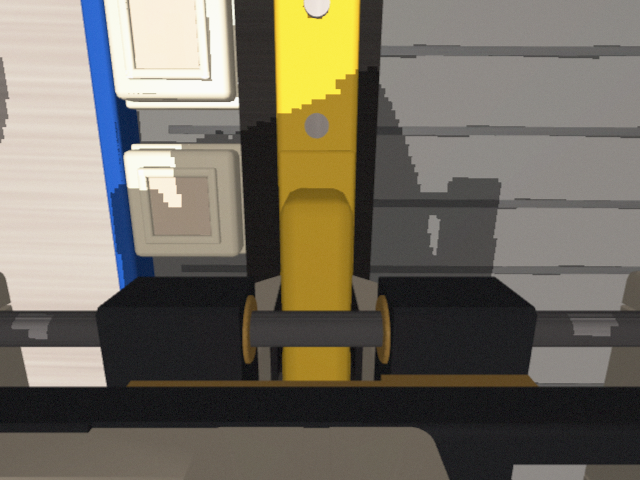

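Call:
step_arm([
  [[0.01, 0, 0.0005, 0, 0], [0.01, 0, 0.0005, 0, 0]],
])

```text
clock: 11.73
position: [0.5241, 0.1656, 0.0606]
ee_rot: [-3.139, -0.041, 0.003]
force: [-0.9, -2.5, -3.1]
width: 0.279
```

```bash
python3 snap.py
```

```text
t 11.73 pos [0.5241 0.1656 0.0606] yaw y -88.5 zaxis [-0.0021  0.0025 -1.    ] F [-0.9  -2.47 -3.07] T [-0.67   0.076 -0.021] w 25.6 q [-0.4   0.53 -0.    1.94 -0.    0.67 -1.94]
```

Call:
step_arm([
  [[0.01, 0, 0.0005, 0, 0], [0.01, 0, 0.0005, 0, 0]],
])

```text
clock: 11.9
position: [0.524, 0.1658, 0.0606]
ee_rot: [-3.139, -0.041, 0.004]
force: [0.2, -4.4, -2.3]
width: 0.282
```

```bash
python3 snap.py
```

```text
t 11.9 pos [0.524  0.1658 0.0606] yaw y -88.52 zaxis [-0.0023  0.002  -1.    ] F [ 0.19 -4.38 -2.33] T [-0.94   0.077 -0.128] w 25.9 q [-0.4   0.53  0.    1.94 -0.    0.67 -1.94]
```

Call:
step_arm([
  [[0.01, 0, 0.0005, 0, -0.1], [0.01, 0, 0.0005, 0, -0.1], [0.01, 0, 0.0005, 0, -0.1]],
])

```text
clock: 12.15
position: [0.524, 0.1658, 0.0606]
ee_rot: [-3.14, -0.037, 0.004]
force: [-0.2, -4.0, -0.7]
width: 0.282
```

```bash
python3 snap.py wrist:w8; python3 snap.py; python3 gap.py w8.npz
```

```text
t 12.15 pos [0.524  0.1658 0.0606] yaw y -88.64 zaxis [-0.0024  0.0015 -1.    ] F [-0.16 -3.96 -0.66] T [-1.225  0.124  0.031] w 25.9 q [-0.4   0.53  0.    1.94 -0.    0.67 -1.95]
t 12.2 pos [0.524  0.1658 0.0606] yaw y -88.64 zaxis [-0.0025  0.0015 -1.    ] F [-0.49 -4.86 -1.89] T [-1.185  0.151 -0.016] w 25.8 q [-0.4   0.53  0.    1.94 -0.    0.67 -1.95]
stripL yaw 1.24 y@.53 0.1996 rms px 0.29 222
stripR yaw 1.01 y@.53 0.1402 rms px 0.33 218
headL yaw 1.3 y@.53 0.1831 rms px 0.28 130
headR yaw 1.4 y@.53 0.1491 rms px 0.27 123
rim inner@floor yaw 1.28 y@.53 0.2642 rms 0.29 189 gap to go 0.0106
rim outer top yaw 1.34 y@.53 0.263 rms 0.29 265 gap to go 0.0094
```

Call:
step_arm([
  [[0.01, 0, 0.0006, 0, 0], [0.01, 0, 0.0007, 0, 0], [0.01, 0, 0.0007, 0, 0]],
])

```text
clock: 12.45
position: [0.524, 0.1659, 0.0606]
ee_rot: [-3.141, -0.037, 0.004]
force: [0.6, -5.3, -0.2]
width: 0.277
```

```bash
python3 snap.py scene:s9; python3 snap.py wrist:w9;python3 snap.py; python3 -c "
import cv2
i=cv2.imread('pics/s9.png')[150:270,260:440];cv2.imwrite('pics/s9c.png',cv2.resize(i,None,fx=4.4,fy=4.4,interpolation=cv2.INTER_CUBIC))"
```

```text
t 12.45 pos [0.524  0.1659 0.0606] yaw y -88.67 zaxis [-2.6e-03  8.0e-04 -1.0e+00] F [ 0.62 -5.29 -0.19] T [-1.361  0.085  0.018] w 25.4 q [-0.4   0.53  0.    1.94 -0.    0.67 -1.95]
t 12.5 pos [0.524  0.1658 0.0606] yaw y -88.67 zaxis [-2.6e-03  7.0e-04 -1.0e+00] F [-0.86 -6.09 -1.69] T [-1.416  0.132  0.024] w 25.8 q [-0.4   0.53  0.    1.94 -0.    0.67 -1.95]
t 12.55 pos [0.524  0.1658 0.0606] yaw y -88.67 zaxis [-2.6e-03  7.0e-04 -1.0e+00] F [-0.49 -4.57 -0.51] T [-1.362  0.126  0.013] w 25.9 q [-0.4   0.53  0.    1.94 -0.    0.67 -1.95]
```

View pics/s9c.png

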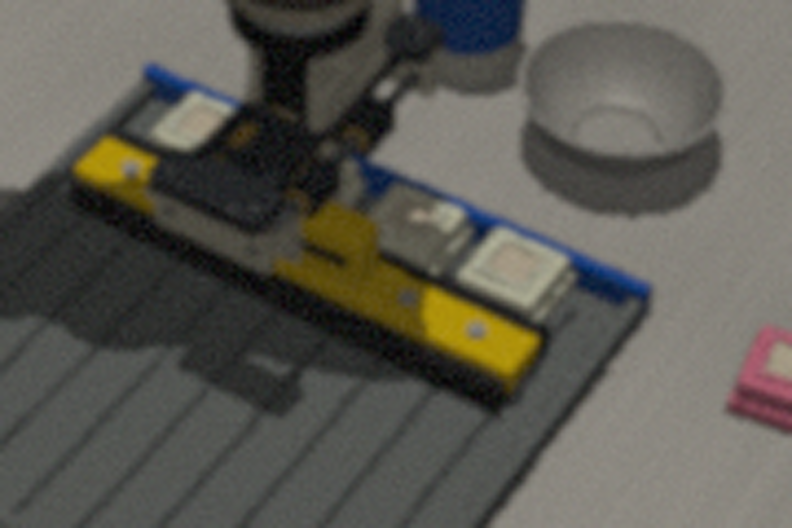

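View pics/w9.png

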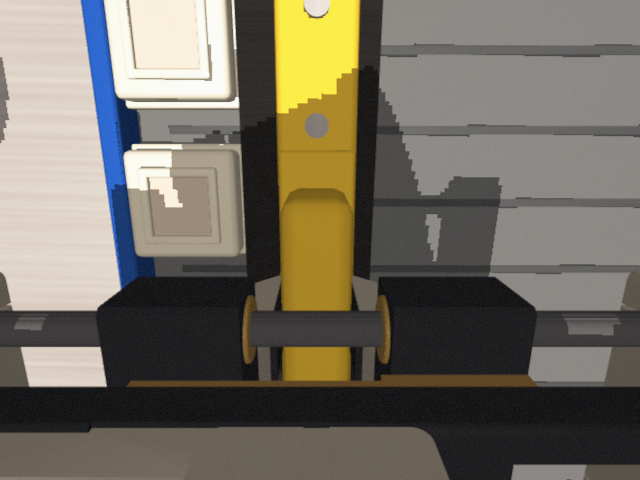

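The two visible dishes reach the rim and the yaw moment is about zero. The total is about 5.3 N, which includes dish friction, so I'll press a little more.

Call:
step_arm([
  [[0.01, 0, 0.0008, 0, 0], [0.01, 0, 0.001, 0, 0], [0.01, 0, 0.001, 0, 0]],
])

```text
clock: 12.8
position: [0.524, 0.1659, 0.0607]
ee_rot: [3.141, 0.035, -0.004]
force: [-0.7, -6.7, -0.7]
width: 0.281
```

```bash
cat > fav.py <<'E'
from cell import observe,eyes
import numpy as np
L=[]
for i in range(6):
    o=observe();L.append(np.r_[o["force"],o["ft_torque"]]);eyes.get_image("wrist")
print(round(observe()["clock"],2),"mean F,T",np.mean(L,0).round(3),"pos",o["position"].round(5))
E
python3 fav.py
```

```text
13.1 mean F,T [-0.64  -6.705 -0.669 -1.587  0.108  0.036] pos [0.52397 0.16592 0.06066]
```

Call:
step_arm([
  [[0.01, 0, 0.0011, 0, 0], [0.01, 0, 0.0013, 0, 0], [0.01, 0, 0.0013, 0, 0]],
])

```text
clock: 13.35
position: [0.524, 0.166, 0.0607]
ee_rot: [3.14, 0.034, -0.005]
force: [-0.3, -7.0, -0.4]
width: 0.279
```

```bash
python3 fav.py
```

```text
13.65 mean F,T [-0.538 -7.331 -0.171 -1.77   0.1    0.077] pos [0.52399 0.166   0.0607 ]
```

Call:
step_arm([
  [[0.01, 0, 0.0015, 0, 0], [0.01, 0, 0.0018, 0, 0], [0.01, 0, 0.0018, 0, 0], [0.01, 0, 0.0018, 0, 0]],
])

```text
clock: 13.98
position: [0.524, 0.1661, 0.0607]
ee_rot: [3.138, 0.033, -0.006]
force: [-1.1, -8.7, 0.7]
width: 0.275
```

```bash
python3 fav.py; python3 snap.py wrist:w10 scene:s10; python3 gap.py w10.npz
```

```text
14.28 mean F,T [-0.706 -8.692  0.617 -2.061  0.156  0.117] pos [0.524   0.16612 0.06075]
t 14.28 pos [0.524  0.1661 0.0607] yaw y -88.82 zaxis [-0.0035 -0.0036 -1.    ] F [-0.9  -8.16  0.38] T [-2.059  0.173  0.114] w 25.9 q [-0.41  0.53  0.01  1.94 -0.    0.67 -1.95]
stripL yaw 1.12 y@.53 0.1997 rms px 0.3 216
stripR yaw 0.9 y@.53 0.1403 rms px 0.28 208
headL yaw 1.14 y@.53 0.1833 rms px 0.29 130
headR yaw 1.3 y@.53 0.1492 rms px 0.29 128
rim inner@floor yaw 1.3 y@.53 0.264 rms 0.3 190 gap to go 0.0103
rim outer top yaw 1.33 y@.53 0.2631 rms 0.29 265 gap to go 0.0094
```

Mean press is 8.7 N with friction at most 3 N, so the rim bears about 6–8 N. Contact balances on both sides. I'll back off and check the row with the squeegee still in hand.

Call:
step_arm([
  [[0.01, 0, -0.001, 0, 0], [0.01, 0, -0.003, 0, 0], [0.01, 0, -0.006, 0, 0], [0.01, 0, -0.01, 0, 0], [0.01, 0.0005, -0.018, 0, 0], [0.01, 0.001, -0.028, 0, 0], [0.01, 0.001, -0.045, 0, 0], [0.01, 0.0015, -0.065, 0, 0], [0.01, 0.002, -0.085, 0.005, 0], [0.01, 0.003, -0.11, 0.015, 0], [0.01, 0.003, -0.14, 0.03, 0], [0.01, 0.004, -0.17, 0.04, 0], [0.01, 0.005, -0.2, 0.04, 0], [0.01, 0.005, -0.23, 0.04, 0], [0.01, 0.006, -0.26, 0.04, 0], [0.01, 0.008, -0.29, 0.04, 0], [0.01, 0.01, -0.32, 0.04, 0], [0.01, 0.01, -0.35, 0.04, 0], [0.01, 0.01, -0.35, 0.04, 0]],
])

```text
clock: 15.97
position: [0.5325, -0.1932, 0.1009]
ee_rot: [3.133, 0.018, -0.005]
force: [-0.7, -1.2, -4.1]
width: 0.276
```

```bash
python3 snap.py top:t11 scene:s11
python3 - <<'E'
from h import *
for n in ["top","scene"]:
    im,d,K,p,a=load({"top":"t11.npz","scene":"s11.npz"}[n]); W=cloud(d,K,p,a)
    h=cv2.cvtColor(im,cv2.COLOR_RGB2HSV); S,V=h[...,1].astype(int),h[...,2].astype(int)
    wx=W[...,2];reg=(W[...,0]>.3)&(W[...,0]<.72)&(W[...,1]>-.08)&(W[...,1]<.3)
    C=[]
    for b in blobs((S<90)&(V>110)&(wx>.026)&(wx<.05)&reg,60):
        v,u=np.nonzero(b);w=ray(np.c_[u,v],.037,K,p,a);r=cv2.minAreaRect((w[:,:2]*1000).astype(np.float32));print(n,np.round(r[0],1),np.round(r[1],1),round(r[2],2));C.append(r[0])
    C=np.array(C);c=np.polyfit(C[:,0],C[:,1],1);print("row yaw",np.degrees(np.arctan(c[0])).round(2),"dev",(C[:,1]-np.polyval([.0236,0],C[:,0])).round(2))
for t,x,y,w,hh in [("t11",205,160,120,185),("s11",210,150,210,160)]:
    i=cv2.imread(f"pics/{t}.png")[y:y+hh,x:x+w];cv2.imwrite(f"pics/{t}c.png",cv2.resize(i,None,fx=3.2,fy=3.2,interpolation=cv2.INTER_CUBIC))
E
```

```text
t 15.97 pos [ 0.5325 -0.1932  0.1009] yaw y -89.34 zaxis [-0.0033 -0.0084 -1.    ] F [-0.72 -1.23 -4.14] T [-0.087 -0.058  0.021] w 25.4 q [ 0.22  0.49  0.03  1.87 -0.01  0.77 -1.3 ]
top [629.1 226.7] [48.1 49.1] 1.16
top [559.3 225. ] [49.4 48.6] 1.16
top [484.1 223.2] [49.  48.1] 1.16
top [410.8 221.5] [47.9 47.5] 1.16
row yaw 1.37 dev [211.82 211.84 211.8  211.77]
scene [414.1 221.6] [48.1 56.8] 2.03
scene [487.4 222.8] [50.2 58. ] 1.14
scene [563.3 223.7] [50.4 60.6] 4.33
scene [632.8 225.9] [50.  57.6] 1.67
row yaw 1.08 dev [211.88 211.31 210.44 211.01]
```

View pics/t11c.png

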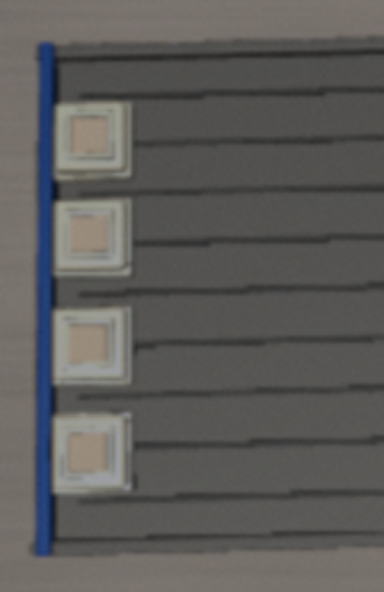

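View pics/s11c.png

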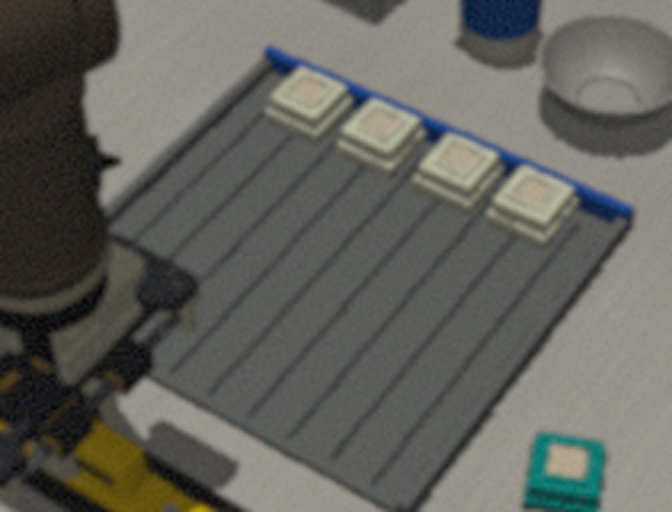

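The row is flush and collinear to 0.1 mm in the top view, square to the rim at about 1.2–1.3°. Next I'll stand the squeegee on the table.

Call:
step_arm([
  [[0.01, 0, -0.03, 0, 0], [0.01, 0, -0.06, 0, 0], [0.01, 0, -0.09, -0.01, 0], [0.01, 0, -0.11, -0.02, 0], [0.01, 0, -0.115, -0.03, 0], [0.01, 0, -0.115, -0.04, 0], [0.01, 0, -0.115, -0.046, 0], [0.01, 0, -0.115, -0.049, 0], [0.01, 0, -0.115, -0.05, 0], [0.01, 0, -0.115, -0.05, 0]],
])

```text
clock: 16.9
position: [0.5335, -0.3001, 0.0507]
ee_rot: [3.138, 0.029, -0.006]
force: [-1.1, 0.0, -3.9]
width: 0.281
```

```bash
python3 snap.py
```

```text
t 16.9 pos [ 0.5335 -0.3001  0.0507] yaw y -88.95 zaxis [-0.0037 -0.0036 -1.    ] F [-1.1   0.03 -3.87] T [ 0.017 -0.074  0.042] w 25.8 q [ 0.4   0.62  0.03  1.79 -0.02  0.73 -1.11]
```

Call:
step_arm([
  [[0.01, 0, 0, -0.0005, 0], [0.01, 0, 0, -0.0007, 0], [0.01, 0, 0, -0.0007, 0]],
])

```text
clock: 17.15
position: [0.534, -0.2998, 0.0504]
ee_rot: [3.138, 0.03, -0.005]
force: [0.4, 0.4, -2.9]
width: 0.279
```

Call:
step_arm([
  [[0.035, 0, 0, 0, 0], [0.05, 0, 0, 0, 0], [0.07, 0, 0, 0, 0], [0.0918, 0, 0, 0, 0], [0.0918, 0, 0, 0, 0], [0.0918, 0, 0, 0, 0], [0.0918, 0, 0, 0, 0], [0.0918, 0, 0, 0, 0], [0.0918, 0, 0, 0, 0], [0.0918, 0, 0, 0, 0]],
])

```text
clock: 17.98
position: [0.5339, -0.2998, 0.0503]
ee_rot: [3.138, 0.03, -0.005]
force: [-0.5, 0.3, 0.3]
width: 0.955
```

```bash
python3 snap.py
```

```text
t 17.98 pos [ 0.5339 -0.2998  0.0503] yaw y -88.91 zaxis [-0.003  -0.0037 -1.    ] F [-0.54  0.28  0.35] T [ 0.051  0.039 -0.04 ] w 87.7 q [ 0.4   0.62  0.03  1.79 -0.02  0.73 -1.11]
```

Call:
step_arm([
  [[0.0918, 0, 0, 0.02, 0], [0.0918, 0, 0, 0.05, 0], [0.0918, 0, 0, 0.08, 0], [0.0918, 0, 0, 0.11, 0], [0.0918, 0, 0, 0.14, 0], [0.0918, -0.03, -0.02, 0.16, 0], [0.0918, -0.06, -0.04, 0.17, 0], [0.0918, -0.09, -0.06, 0.17, 0], [0.0918, -0.12, -0.08, 0.17, 0], [0.0918, -0.15, -0.1, 0.17, 0], [0.0918, -0.15, -0.1, 0.17, 0], [0.0918, -0.15, -0.1, 0.17, 0], [0.0918, -0.15, -0.1, 0.17, 0]],
])

```text
clock: 19.07
position: [0.3844, -0.3995, 0.2205]
ee_rot: [3.138, 0.03, -0.004]
force: [0.2, 0.2, 0.8]
width: 0.998
```

```bash
python3 snap.py scene:s12 top:t12
python3 - <<'E'
from h import *
im,d,K,p,a=load("s12.npz");W=cloud(d,K,p,a);h=cv2.cvtColor(im,cv2.COLOR_RGB2HSV).astype(int)
y=(h[...,0]>20)&(h[...,0]<35)&(h[...,1]>150)&(W[...,1]<-.2)&(W[...,2]<.09)
w=W[y&(W[...,2]<.04)];A=np.c_[w[:,:2],np.ones(len(w))];c=np.linalg.lstsq(A,w[:,2],rcond=None)[0];print("head z",np.median(w[:,2]),"tilt",c[:2],"y",w[:,1].min(),w[:,1].max())
E
```

```text
t 19.07 pos [ 0.3844 -0.3995  0.2205] yaw y -88.92 zaxis [-0.0024 -0.0035 -1.    ] F [0.16 0.16 0.81] T [ 0.038 -0.036  0.019] w 91.6 q [ 0.64  0.34  0.09  1.78 -0.03  1.02 -0.82]
head z 0.028745646150657 tilt [-0.00039055 -0.05820151] y -0.32293698818724226 -0.2720885973218277
```

View pics/s12.png

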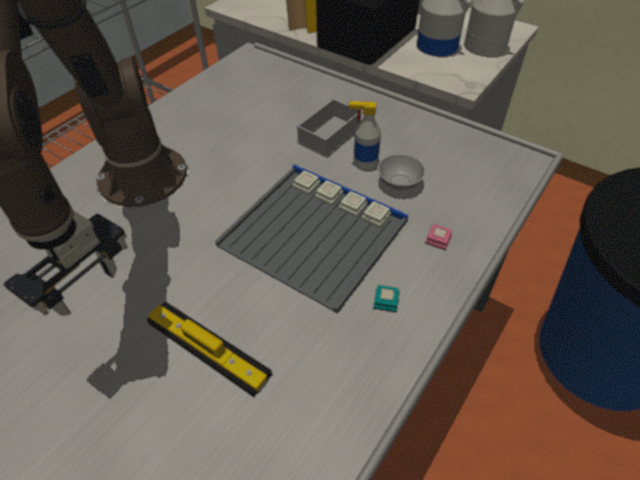

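View pics/t12.png

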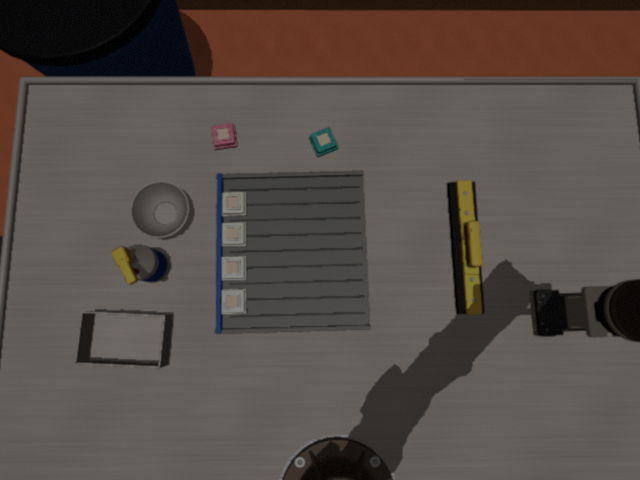

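The squeegee stands on the table clear of the board, the row is home, and the bystanders are unmoved. The cross-head tilt fit of -0.058 is suspicious, so I'll compare it with the same fit on the first picture.

Run:
```python
from h import *
for f in ["scene0.npz","s12.npz","top0.npz","t12.npz"]:
    im,d,K,p,a=load(f);W=cloud(d,K,p,a);h=cv2.cvtColor(im,cv2.COLOR_RGB2HSV).astype(int)
    y=(h[...,0]>20)&(h[...,0]<35)&(h[...,1]>150)&(W[...,1]<-.2)
    for lo,hi in [(.015,.036),(.06,.08)]:
        w=W[y&(W[...,2]>lo)&(W[...,2]<hi)];A=np.c_[w[:,:2],np.ones(len(w))];c=np.linalg.lstsq(A,w[:,2],rcond=None)[0];print(f,lo,len(w),"z",np.median(w[:,2]).round(4),"tilt",c[:2].round(3))
```

```text
scene0.npz 0.015 1711 z 0.0288 tilt [-0.003 -0.059]
scene0.npz 0.06 583 z 0.0681 tilt [-0.005  0.067]
s12.npz 0.015 1691 z 0.0287 tilt [ 0.   -0.05]
s12.npz 0.06 574 z 0.068 tilt [-0.011  0.09 ]
top0.npz 0.015 1551 z 0.0278 tilt [-0.002 -0.006]
top0.npz 0.06 510 z 0.0672 tilt [-0.002 -0.149]
t12.npz 0.015 1531 z 0.0278 tilt [-0.001  0.012]
t12.npz 0.06 506 z 0.0673 tilt [ 0.005 -0.109]
```

The fit gives the same result on the untouched squeegee, so it is a measuring artefact and the squeegee stands level. Handing in.

```bash
python3 -c "
from cell import arm
print(arm.sign_off())"
```

```text
the job is handed in; nothing more can be done
None
```

The four dishes are home against the blue rim, and the squeegee is back on the table. I handed the job in at about 19 s; no verdict is reported.

**What I did:** I gripped the squeegee by its block and turned its +y strip parallel to the rim, within about 0.1° by the wrist camera. I swept the dishes up the board and pressed until the wrist read about 8.7 N. With 1 to 3 N of that going to dish friction, I estimate 6–8 N on the rim. The rim force itself was not measured. I then backed off, set the squeegee down off the drainboard, released it and moved the arm clear.

**Last checks:**
- **Dishes:** in the top view they lie in one line to within 0.1 mm, are square to the rim, and show no visible gap. The scene view agreed less well, with up to about 1.4 mm of spread and up to 3° of angle in its outlines. I put that down to the dish sides showing in the slanted view.
- **Squeegee:** its head top is at the same height as at the start, so it stands flat on the table. One tilt fit gave 0.05–0.06 rad, but the same fit on the untouched squeegee gave the same value, so it is a fitting error.
- **Press:** the squeegee's yaw drifted about 0.2–0.3° under load. The strip ended about 0.2° off the rim line, less than 1 mm across the row.
- **Other things:** the bowl, pan, spray bottle and the two coloured dishes look unmoved.

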